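# Press the cover glass home in the blue slide press

## Task

The blue slide press on the microscope bench has a freshly mounted specimen slide under its sprung, hinged plate. Push the blue plate down until it lies level, keep it there for about a second so that the cover glass seats, then let it spring up again. Leave the plate of the white press up, and the small amber oil bottle standing where it is.

Things in the scene. Friction and masses are not known exactly. Their poses are not given: they have to be found in the camera images.
- blue_plate (a joint): Hinge angle of the blue plate: 0 = level, at its stop (level counts below 0.17 rad), growing as it rises; at rest tilted up 0.65 to 0.8 rad. Its spring gives 0.75 N m at level: about 11 N pushed near the pad. Let go, it springs up. A push straight down over the raised pad works; the contact slips some 20 mm towards the hinge.
- blue_pad (a point): Centre of the top of the round black pad (32 mm wide) near the free edge of the blue plate (64 x 115 mm, 6 thick), 90 mm from the hinge. Plate frame: x to the hinge, y along it, z out of the top. Plate up: pad about 95 mm above the bench; level: pad top 40, plate top 37 mm. Fixed 140 x 100 mm aluminium base, hinge on the side away from the robot, turned up to 0.5 rad; a slide on its black bed.
- white_plate (a joint): Hinge angle of the white plate on an otherwise identical, empty press (0 = level, at rest about 0.65 to 0.8 rad). The two presses stand one to the left and one to the right of the middle of the bench, either way round. Leave it up.
- oil_center (a point): Centre (half-way up) of the small loose amber oil bottle with black cap, 36 mm across and 75 mm tall, standing upright between the two presses; z is its axis. Leave it standing where it is.
Mind the look-alikes: they are no part of the job. There is more than one size of the part that bears oil_center; the job needs the largest.

How it is judged:
By the outcome, as a careful person would: the job done as asked, in the order asked, and still so for the second after the job is handed in, with the robot touching nothing.
It also fails if it takes over 32 s, if anything falls off the work surface, if the arm or the gripper's body presses on something with over 40 N, if the wrist force passes 120 N, or if a joint passes its speed limit or range.

## Robot

A 7-joint arm with a two-finger parallel gripper is mounted at the origin on the work surface. World frame = base frame: x ahead of the robot, y to its left, z up, the work surface at z = 0. Lengths are in mm, angles in rad, forces in N, time in s.
With the tool pointing down it reaches from about 400 to 850 mm from the base axis. Payload 4.5 kg.
Tool frame: the origin (TCP) lies midway between the tips of the shut fingers; the grasp point (between the pads) lies 19 mm behind it; z points along the fingers, y is the line along which they close (so a half turn about z gives the same grasp; the last joint's range is limited). The gripper opens to 85 mm and grips with 20 to 120 N. Pads are 22 mm wide; open, the fingers measure 114 mm over their backs; the gripper's body (76 mm by 85 mm) begins 54 mm behind the grasp point. The pads swing forward as they close: fully open they stand 13 mm farther back than shut.
Start: joints at [1.187, 0.689, -0.195, 1.565, 0.157, 0.902, -0.215], TCP at [253.625, -571.252, 231.317] pointing down, gripper open.
Joint ranges: [-3.01, 3.01], [-0.46, 2.08], [-1.47, 1.51], [0.13, 2.56], [-1, 4.14], [0.04, 2.09], [-2.66, 2.66]. Speed limits (rad/s): [2.57, 2.57, 3.14, 3.14, 3.14, 3.14, 3.14].

## Interface

Orientations are given as a rotation vector (axis times angle).
In Python, from rig import manip, cams, cut_out gives the robot as it stands. The module is installed in compiled form; this text tells all that it offers. Calls block until the motion is done:
- manip.move_pose(position, orientation): joint-space move of the TCP to a pose.
- manip.move_straight(position, vel=150, attitude=None): straight line of the TCP; attitude=None keeps the orientation; vel is the mean speed in mm/s.
- manip.move_joints(angles): joint-space move.
- manip.grip(opening): finger opening in mm; the grip force is fixed at half the most; returns when the fingers have stopped.
- manip.wait(seconds).
- manip.inverse_kinematics(position, orientation): joint angles nearest the present ones, or None.
- manip.observe(): the state.
- cams.get_image(name): name is "scene" or "top" or "wrist"; returns the picture (420x560x3 uint8, red, green, blue); there is no depth.
- cams.camera_model(name): a dict with "fx", "fy", "cx", "cy" (pixels), "rvec" (rotation vector, rad) and "tvec" (3), from world to camera coordinates, as OpenCV has them; the wrist camera has in their place "T_tool_cam" (4x4, takes a point from camera to tool coordinates, whose origin is the TCP and whose axes are the flange's). Camera axes: x right, y down, z forward; pixel columns grow to the right and rows downward; lengths in mm; the calibration is good to about 2 mm. A picture is of the moment at which its call begins: read the wrist's pose just before it. camera_model takes no time and is no camera call.
A pose or a line that the arm cannot do raises manip.IKError and nothing moves.
- manip.job_done(): hands the job in; it is judged then, once.
Trained networks look in the newest picture that a camera, given by its name, has taken for a name from the list of things; names that differ only in an ending like _2 or _b are one class to them, and where a whole thing is asked for, a point or a joint stands for the part that bears it (a point fixed in the world has none). Each returns a list of dicts, best first, with "confidence" (0 to 1); they miss things now and then, are a little off and sometimes report something else, mostly with a low value. They report only what shows in the picture. A call takes as long as a camera call. They do not tell look-alikes from the thing itself.
- cut_out(target, camera): "mask" (420x560 bool, what is visible of it) and "centre" ([row, column] in pixels, amid what is visible of it).
The state is a dict: "clock": time; "joint_positions": joint angles; "joint_velocities": joint speeds; "joint_efforts": joint torques, N m; "eef_pos": TCP position; "tool_rot": TCP orientation; "wrist_force": force on the tool from outside, world axes, zero at the start; "moment": the same for the moment, N m; "finger_gap": finger opening in mm; "gripper_force": force on a finger pad.
Only numpy, scipy, OpenCV 4.12 (cv2) and the standard library are available. Lean on these libraries where they do the work, as an engineer would, in place of code of your own. Each camera call takes 0.05 s, during which the arm holds its last target. There are 200 camera calls.

## Working session

There is one attempt and no reset: what is moved stays moved. The work goes in short steps, each a Python script; the robot and the scene stay as the last script left them, time stands still between calls to the robot, and variables do not carry over. Pictures are saved under pics/ and viewed, at most 10 in all, crops included, and the job is handed in when it is done.

```bash
mkdir -p pics
python3 - <<'E'
from rig import manip,cams,cut_out
import cv2,numpy as np
for c in ["scene","top"]:
    im=cams.get_image(c); cv2.imwrite(f"pics/{c}0.png",im[:,:,::-1])
    m=cams.camera_model(c); print(c,m)
    for t in ["blue_pad","blue_plate","white_plate","oil_center"]:
        print(t,[(round(d["confidence"],2),np.round(d["centre"]),int(d["mask"].sum())) for d in cut_out(t,c)])
print(manip.observe())
E
```

```text
scene {'fx': 469.11905413250844, 'fy': 469.11905413250844, 'cx': 284.09949402050006, 'cy': 203.28524176835865, 'rvec': array([ 1.20250713,  2.41140413, -0.88297434]), 'tvec': array([ 369.34528829, -316.84991973, 1196.24058346])}
blue_pad [(0.55, array([240., 368.]), 2817)]
blue_plate [(0.86, array([242., 366.]), 2694)]
white_plate [(0.67, array([140., 195.]), 1610)]
oil_center [(0.93, array([197., 311.]), 526), (0.88, array([181., 281.]), 323), (0.66, array([180., 336.]), 298), (0.52, array([140., 196.]), 1571)]
top {'fx': 411.55293465055473, 'fy': 411.55293465055473, 'cx': 282.4478331970143, 'cy': 214.72803565726292, 'rvec': array([ 2.16916868, -2.22503622,  0.078056  ]), 'tvec': array([-17.95795837, 584.74843546, 923.0316199 ])}
blue_pad [(0.68, array([215., 198.]), 1308)]
blue_plate [(0.66, array([219., 200.]), 1197)]
white_plate [(0.96, array([213., 385.]), 1196)]
oil_center [(0.73, array([237., 268.]), 209), (0.52, array([216., 198.]), 1240), (0.51, array([271., 262.]), 135), (0.44, array([242., 301.]), 100)]
{'clock': 0.5, 'joint_positions': array([ 1.18677804,  0.68912579, -0.19457197,  1.56534542,  0.15729405,
        0.90248636, -0.21511128]), 'joint_velocities': array([ 1.45228260e-04, -2.06496953e-03,  1.09100674e-03, -3.48309737e-04,
       -5.86959015e-04,  7.66609854e-04,  5.45554016e-05]), 'joint_efforts': array([-3.52681918e-04, -5.39135242e+01, -1.26603205e+00, -1.58734453e+01,
        9.82536032e-03,  2.39353780e-03,  8.77584171e-06]), 'eef_pos': array([ 253.61487273, -571.23069878,  231.28775219]), 'tool_rot': array([3.07327337e+00, 6.51527111e-01, 6.55987462e-07]), 'wrist_force': array([-0.04319616,  0.03483287, -0.68429429]), 'moment': array([0.00776395, 0.04375613, 0.02971463]), 'gripper_force': 0.0, 'finger_gap': 85.70442686700818}
```

View pics/scene0.png

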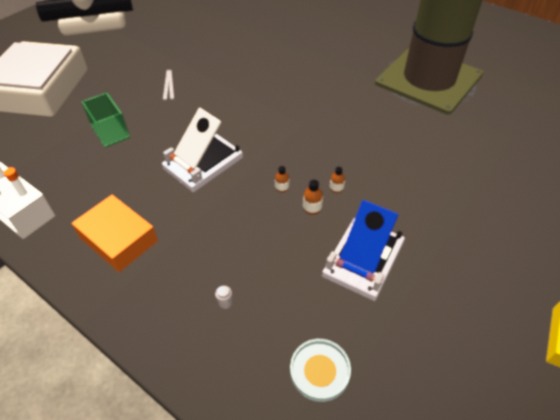

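View pics/top0.png

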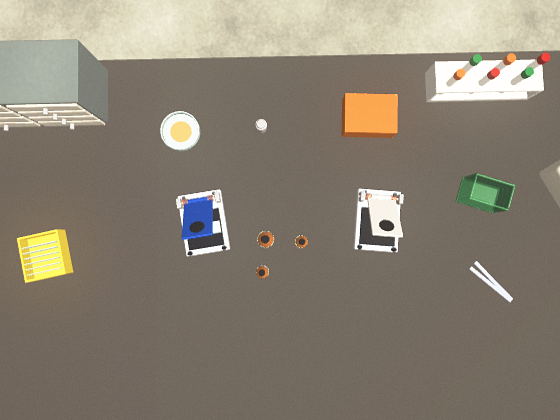

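The scene shows the blue press on the left (y>0), with its pad at about (374,220) in scene and (197,227) in top. The white press is on the right, and the three bottles stand between them. I'll triangulate the pad and the base edges.

```bash
cat > h.py <<'E'
import cv2,numpy as np
from rig import cams
def PK(c):
    m=cams.camera_model(c); R=cv2.Rodrigues(m["rvec"])[0]; t=np.array(m["tvec"]).reshape(3,1)
    K=np.array([[m["fx"],0,m["cx"]],[0,m["fy"],m["cy"]],[0,0,1]]); return K,R,t
def tri(a,b):
    P=[K@np.hstack([R,t]) for K,R,t in (PK("scene"),PK("top"))]
    X=cv2.triangulatePoints(P[0],P[1],np.float64(a).reshape(2,1),np.float64(b).reshape(2,1)); return (X[:3]/X[3]).ravel()
def onz(c,uv,z):
    K,R,t=PK(c); d=R.T@np.linalg.inv(K)@[uv[0],uv[1],1]; o=(-R.T@t).ravel(); return o+d*(z-o[2])/d[2]
def pad(im,seed):
    h,w=im.shape[:2]; k=cv2.inRange(im,(0,0,0),(45,45,45)); 
    n,l,s,c=cv2.connectedComponentsWithStats(k,connectivity=4)
    i=l[seed[1],seed[0]]; return s[i],c[i]
E
python3 - <<'E'
from h import *
s=cv2.imread("pics/scene0.png");t=cv2.imread("pics/top0.png")
a=pad(s,(374,221));b=pad(t,(197,227));print(a,b)
print("pad",tri(a[1],b[1]), tri((374,221),(197,227)))
for p in [(177,194),(221,190),(188,255),(229,249)]: print(onz("top",p,15).round())
for p in [(266,240),(301,241),(263,271)]: print(onz("top",p,75).round())
print("white pad",tri((203,125),(386,226)))
E
```

```text
(array([366, 213,  16,  16, 198], dtype=int32), array([373.81313131, 220.2979798 ])) (array([     0,      0,    560,    420, 235173], dtype=int32), array([279.4942234 , 209.49688102]))
pad [590.71340793  76.5046025  117.87362813] [558.61289377 146.38834228  96.33774005]
[638. 207.  15.]
[645. 107.  15.]
[498. 184.  15.]
[509.  91.  15.]
[528.   4.  75.]
[523. -70.  75.]
[462.  12.  75.]
white pad [ 550.89807311 -249.01759694   95.40328193]
```

The pad is at (559,146,96), the expected height, and the base (about 140x100, yaw 0.14) agrees with it. Next I shut the gripper, hover above the pad and check.

Run:
```python
from h import *
from rig import manip,cut_out
ori=np.pi*np.array([np.cos(.07),np.sin(.07),0])
manip.grip(0)
p=manip.observe()["eef_pos"]
manip.move_pose([556,146,180],ori)
o=manip.observe();print(o["clock"],o["eef_pos"],o["tool_rot"],o["wrist_force"],o["finger_gap"])
ims=[cams.get_image(c) for c in ("wrist","scene")]
cv2.imwrite("pics/hov.png",np.hstack([cv2.resize(i,(400,300)) for i in ims])[:,:,::-1])
```

```text
4.0167 [556.3525478  144.71287013 180.05190456] [3.13342733e+00 2.16817345e-01 3.08135913e-04] [ 0.08981656 -0.42778962  0.05307746] -0.041819037138740876
```

View pics/hov.png

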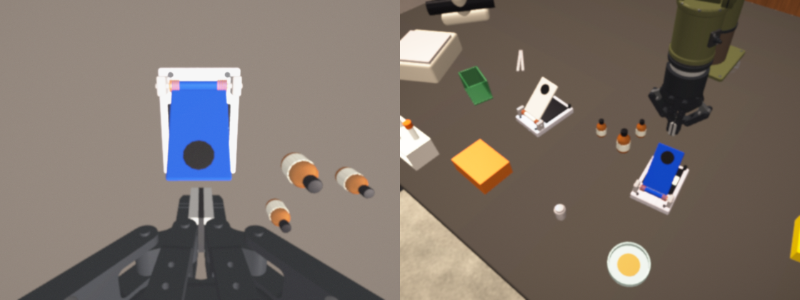

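The wrist view shows the pad at (199,155) in the crop, ahead of the fingertips, with nothing in the way. I'll cross-check that against the estimate, and if they agree, press in guarded steps, hold and release.

Run:
```python
from h import *
from rig import manip
from scipy.spatial.transform import Rotation as Ro
o=manip.observe(); m=cams.camera_model("wrist"); T=np.array(m["T_tool_cam"]); R=Ro.from_rotvec(o["tool_rot"]).as_matrix()
d=R@T[:3,:3]@[(199*1.4-m["cx"])/m["fx"],(155*1.4-m["cy"])/m["fy"],1]; c=o["eef_pos"]+R@T[:3,3]
w=c+d*(95-c[2])/d[2]; print("wrist pad",w)
if np.hypot(*(w[:2]-[558.6,146.4]))>8: raise SystemExit("disagree")
xy=(w[:2]+[558.6,146.4])/2-[3,0]
manip.move_straight([*xy,105],vel=120)
for z in (85,65,50,44,41,39):
    manip.move_straight([*xy,z],vel=50)
    o=manip.observe();print(z,o["clock"],o["eef_pos"].round(1),o["wrist_force"].round(1))
    if o["wrist_force"][2]>25: break
im1=cams.get_image("scene");im2=cams.get_image("wrist")
manip.wait(1.2)
o=manip.observe();print(o["clock"],o["eef_pos"].round(1),o["wrist_force"].round(1))
cv2.imwrite("pics/press.png",np.hstack([cv2.resize(im1[150:330,260:500],(400,300)),cv2.resize(im2,(400,300))])[:,:,::-1])
```

```text
wrist pad [558.30334357 146.97939245  95.        ]
85 5.4417 [555.4 146.7  84.8] [-0.3 -0.4  1.6]
65 5.9917 [554.5 146.5  64.9] [-2.7 -0.1  5.2]
50 6.4417 [553.5 146.4  49.9] [-3.4 -0.3  7.4]
44 6.7083 [553.3 146.3  44. ] [-4.   0.4  8.7]
41 6.9583 [553.  146.3  41. ] [-3.8 -0.6  8.9]
39 7.2083 [552.9 146.3  39.7] [-5.7 -0.3 12.8]
8.5083 [552.9 146.3  39.7] [-5.  -0.4 14.1]
```

```bash
ls pics
```

```text
hov.png
press.png
scene0.png
top0.png
```

View pics/press.png

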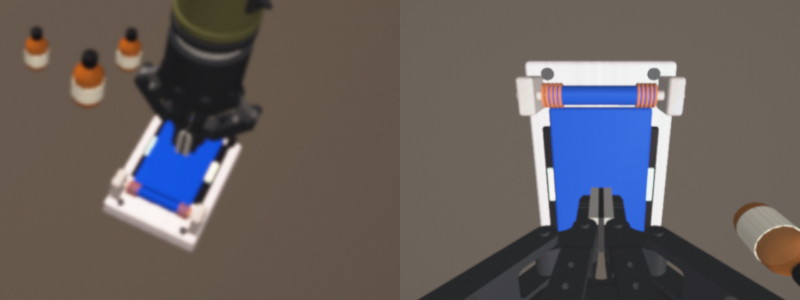

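The plate lies level. The tip stopped at 39.7 mm against a pad top of 40, the force jumped at the stop, and it has been held for about 1.3 s. Now I release it and check.

Run:
```python
from h import *
from rig import manip
x,y,_=manip.observe()["eef_pos"]
manip.move_straight([x,y,112],vel=120)
manip.move_straight([x-20,y,220],vel=150)
manip.wait(.5)
o=manip.observe();print(o["clock"],o["eef_pos"].round(1),o["wrist_force"].round(1))
ims=[cams.get_image(c) for c in ("wrist","scene")]
cv2.imwrite("pics/end.png",np.hstack([cv2.resize(i,(400,300)) for i in ims])[:,:,::-1])
```

```text
10.65 [532.9 146.3 219.9] [-0.9  0.2 -0.3]
```

View pics/end.png

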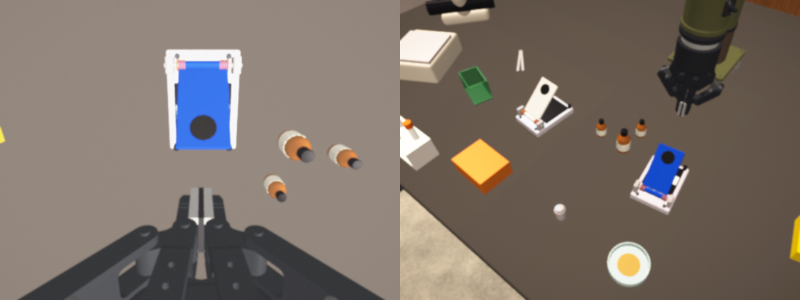

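The blue plate is up again (pad at (668,157), as before), the white plate is up, the bottles haven't moved and the arm is clear.

```bash
python3 -c "
from rig import manip
print(manip.job_done())"
```

```text
the job is handed in; nothing more can be done
None
```

The blue plate was pressed level, held for about 1.3 s and sprang back up; the white plate and the oil bottle were left as they were, and the job is handed in.

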